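Dial in the thumbwheel and spring the shoe-shine box open

ROBOT

A 6-joint arm with a two-finger parallel gripper is mounted at the origin on the work surface. World frame = base frame: x ahead of the robot, y to its left, z up, the work surface at z = 0. Lengths are in mm, angles in degrees, forces in N, time in s.
With the tool pointing down it reaches from about 300 to 850 mm from the base axis. Payload 4.2 kg.
Tool frame: the origin (TCP) lies at the very end of the fingers, on their centre line; the grasp point (between the pads) lies 19 mm behind it (env.grip_depth is the distance from the TCP to the grasp point, in mm); y points along the fingers, z is the direction in which the jaws open and shut, and the axes are right-handed (so a half turn about y gives the same grasp; the last joint's range is limited). The gripper opens to 91 mm and grips with 3 to 60 N. Pads are 32 mm wide; open, the fingers measure 118 mm over their backs; the gripper's body (76 mm by 178 mm) begins 60 mm behind the grasp point.
Start: joints at [68.297, 18.312, 89.639, -0, 72.044, -1.146], TCP at [201.915, 538.399, 213.976] pointing down, gripper open.
Joint ranges: [-177.97, 177.97], [-48.28, 115.42], [12.27, 149.76], [-77.06, 257.06], [2.81, 150.46], [-146.56, 146.56]. Speed limits (degrees/s): [147.25, 147.25, 180, 180, 180, 180].

INTERFACE

Orientations are given as [roll, pitch, yaw] about the fixed x, y, z axes, in that order (R = Rz(yaw) Ry(pitch) Rx(roll)).
In Python, from workcell import state, imaging, job, env gives the robot as it stands.
- The arm moves only by the shell command python3 -m pendant 'ROWS' [FORCE]. ROWS is JSON, a list of rows, each an object with "delta_pos": the shift along the tool's x, y, z in cm, a list of three; "twist": the turn, a rotation vector about the tool's x, y, z in degrees, a list of three; "grip": the opening in per cent of the stroke, from 0 (shut) to 100 (fully open). In form: [{"delta_pos": [tx, ty, tz], "twist": [wx, wy, wz], "grip": grip}, ...]. A call has exactly 5 rows; each row is the pose to reach, as a shift and turn from the pose commanded when the call began, along the tool's axes at that moment; what a row does not reach only later rows make up. A row lasts 1/10 s, in which the tool goes at most 50 mm and 8.59 degrees, less where a joint would pass 70% of its speed; a pose out of reach is approached as far as the arm can. A call with a gripper value outside its range is refused whole. The fingers move at their own pace and stop on an object; FORCE is the grip in N (left out, the last holds). Time passes only in rows, so rows that repeat a pose let the fingers close, or fill a call up. It gives the time, the measured TCP pose, the force and the opening at its end, in the units of the state.
- state(): the state, without advancing time (a new reading comes with each control period).
- imaging.grab_frame(name): name is "scene" or "side" or "wrist"; returns (picture, depth): 400x640x3 uint8, red, green, blue; 400x640 float32, mm along the optical axis (not along the pixel's ray), 0 where there is no reading.
- imaging.camera_info(name): a dict with "fx", "fy", "cx", "cy" (pixels), "k1" (the pictures are not rectified: a ray, as slopes to the right and down, at radius r is drawn at 1 + k1 r^2 times it, then the intrinsics apply), "R" (3x3) and "t" (3): a world point X has camera coordinates R X + t. Camera axes: x right, y down, z forward; pixel columns grow to the right and rows downward; lengths in mm; the calibration is good to about 2 mm. A picture is of the moment at which its call begins: read the wrist's pose just before it. camera_info takes no time and is no camera call; for the wrist camera it gives the pose at the moment of the call.
- job.job_done(): hands the job in, once; it reports no verdict.
The state is a dict: "time_s": time; "qpos": joint angles; "qvel": joint speeds; "effort": joint torques, N m; "ee_pos": TCP position; "ee_rot": TCP orientation; "force": force on the tool from outside, world axes, zero at the start; "torque": the same for the moment, N m; "gripper_width": finger opening in mm.
Only numpy, scipy, OpenCV 4.12 (cv2) and the standard library are available. Lean on these libraries where they do the work, as an engineer would, in place of code of your own. Each camera call takes 0.05 s, during which the arm holds its last target.

TASK

Unlock the shoe-shine box using just a fingertip: flick the toothed thumbwheel round counter-clockwise (seen from above), click by click, until the tooth with the raised ridge rests at the diamond mark, and do not run it past. Then push the spring latch knob along its plate, away from the robot, until the lid springs up by itself, and move clear. Leave the tins, the brush and the applicator where they are.

Things in the scene. Friction and masses are not known exactly. Their poses are not given: they have to be found in the camera images.
- shoebox: Fixed wooden shoe-shine box, 240 (x) x 370 (y) x 110 mm high. Origin: centre of its underside; its x axis points away from the robot (give or take its yaw), y to the left. The right part of its top (box y -185 to +20 mm) is a flat deck at 110 mm with the thumbwheel and latch; the left part is the lid with the raised foot block (42 mm above the lid).
- wheel_hub (a point): Point on the thumbwheel's vertical axis, level with the top of its teeth, 23 mm above the deck; at box (10, -110, 133) mm; axes as the box. The metal wheel has a hub of radius 28 mm and six radial teeth 60 degrees apart, 8 mm wide, out to radius 52 mm, all 9 to 23 mm above the deck. In every rest one tooth points at the diamond.
- guard (a point): Middle of the steel guard strip over the wheel's far half (box +x side), 50 mm from the axis, top 36 mm above the deck. It is an arc, radius 36 to 64 mm, over the teeth from 75 degrees left to 75 degrees right of the box +x direction: the teeth can be reached from above only on the near half.
- wheel (a joint): Angle of the thumbwheel (rad), counter-clockwise from above positive; 0 with the ridged tooth at the diamond. A sprung detent gives a rest every 1.047 rad (one click); moved past half-way it snaps on to the next rest. About 2 to 4 N at the teeth turns it. Starts at rest two, three or four clicks short (-2.09, -3.14 or -4.19). End stops -5.3 and +1.2.
- wheel_index (a point): Outer top end of the ridge, 50 mm from the wheel's axis and 28 mm above the deck. The ridge is a bar 8 mm wide and 5 mm high lying on the wheel's top from near the centre out along one tooth, the only tooth with one.
- diamond (a point): Top of the fixed steel diamond mark on the deck, 20 mm across corners and 4 mm high, 67 mm from the wheel's axis on its near side (box -x direction). The wheel is set when the ridge points at it.
- latch_knob (a point): Centre of the spring latch knob, an upright steel block 12 (x) x 24 (y) mm, 3 to 21 mm above the deck (centre 12 mm above); at box (-30, -12, 122) mm when at rest; axes as the box. Push its near face in the box +x direction.
- latch (a joint): Travel of the latch knob (m) in the box +x direction: 0 at rest, 0.016 at its stop. A spring drives it back, 2.4 N at rest and about 6 N at the stop. With the wheel set it frees the lid from about 0.011 on; with the wheel not set it jams within 2 to 8 mm.
- lid (a joint): Opening of the lid (rad): 0 shut, 0.5 fully up. The hinge lies along the box's left (+y) edge; once freed the lid springs up to 0.5 by itself within about a second, its right edge (box y 22 mm) rising 78 mm and staying up.
- tin_small_mid (a point): Centre of the small flat tin, 50 mm across and 18 mm high, standing on the far part of the deck. Leave it alone.
- tin_large_mid (a point): Centre of the large flat tin, 76 mm across and 26 mm high, on the cabinet top to the right of the box. Leave it alone.
- brush_mid (a point): Centre of the horsehair brush, 160 x 52 x 44 mm high, bristles down, on the cabinet top in front of the box. Leave it alone.
- applicator_mid (a point): Middle of the silicone applicator, 129 x 36 x 16 mm, lying on the cabinet top to the right of the box. Leave it alone.

How it is judged (in metres and radians):
On the way, in this order (a step that is already met when the one before it is completed fails the run):
1. the ridged tooth rests at the diamond, the lid still shut (value of joint wheel between -0.15 and 0.15 rad and value of joint lid below 0.05 rad), for 0.3 s.
2. the lid has sprung up (value of joint wheel between -0.15 and 0.15 rad and value of joint lid above 0.35 rad), for 0.2 s.
At the end, for the whole second after the job is handed in: The wheel rests within 0.15 rad of 0 (ridged tooth at the diamond), the lid stands open by more than 0.4 rad, the latch knob has sprung back to within 3 mm of rest (value of joint wheel between -0.15 and 0.15 rad and value of joint lid above 0.4 rad and value of joint latch below 0.003 m); the robot touches nothing.
It fails at once if the wheel is run past the diamond by nearly half a click (value of joint wheel above 0.45 rad).
It fails at once if the small tin is shifted by more than 15 mm or lifted (distance of tin_small_mid from where it was at the start of the episode above 0.015 m).
It fails at once if the large tin is shifted by more than 15 mm or lifted (distance of tin_large_mid from where it was at the start of the episode above 0.015 m).
It fails at once if the brush is shifted by more than 15 mm or lifted (distance of brush_mid from where it was at the start of the episode above 0.015 m).
It fails at once if the applicator is shifted by more than 15 mm or lifted (distance of applicator_mid from where it was at the start of the episode above 0.015 m).
It also fails if it takes over 61 s, if anything falls off the work surface, if the arm or the gripper's body presses on something with over 40 N, if the wrist force passes 120 N, or if a joint passes its speed limit or range.

## Working session

There is one attempt and no reset: what is moved stays moved. The work goes in short steps, Python scripts to look and compute and a shell command to move; the robot and the scene stay as the last step left them, time stands still between calls to the robot, and variables do not carry over. Pictures are saved under pics/ and viewed, and the job is handed in when it is done.

```bash
ls; mkdir -p pics; cat > h.py <<'E'
import numpy as np, cv2
from workcell import state, imaging, job, env
def grab(n,fn=None):
    ci=imaging.camera_info(n); p,d=imaging.grab_frame(n)
    np.savez(f'pics/{n}_last.npz',p=p,d=d,**{k:np.array(v) for k,v in ci.items()})
    if fn: cv2.imwrite('pics/'+fn,p[:,:,::-1])
    return ci,p,d
def px2w(ci,u,v,z):
    K=np.array([[ci['fx'],0,ci['cx']],[0,ci['fy'],ci['cy']],[0,0,1]],float)
    # undistort
    xd=(u-ci['cx'])/ci['fx'];yd=(v-ci['cy'])/ci['fy'];x,y=xd,yd
    for _ in range(20):
        s=1+ci['k1']*(x*x+y*y);x,y=xd/s,yd/s
    X=np.array([x*z,y*z,z]); return np.array(ci['R']).T@(X-np.array(ci['t']))
def w2px(ci,X):
    c=np.array(ci['R'])@np.array(X)+np.array(ci['t']);x,y=c[0]/c[2],c[1]/c[2]
    s=1+ci['k1']*(x*x+y*y);return ci['fx']*x*s+ci['cx'],ci['fy']*y*s+ci['cy']
E
python3 - <<'E'
from h import *
for n in ['scene','side','wrist']:
    ci,p,d=grab(n,n+'0.png'); print(n,ci['fx'],ci['k1'],-np.array(ci['R']).T@np.array(ci['t']))
print(state(), env.grip_depth)
E
```

```text
pics
scene 373.0960055039559 -0.07770950523994882 [969.29553366 302.13215452 832.32382869]
side 365.1824159527152 -0.07722652248900522 [ 220.16410506 -456.42885648  616.55055474]
wrist 307.0467141168641 -0.04818557868957154 [129.54617869 565.98504208 384.70797189]
{'time_s': 0.15, 'qpos': array([ 6.82981657e+01,  1.83417859e+01,  8.96905936e+01,  3.75965094e-04,
        7.20430762e+01, -1.14566158e+00]), 'qvel': array([ 0.02534466, -0.13730547, -0.13429608, -0.02456585, -0.05453788,
        0.04870318]), 'effort': array([-2.98873701e-04, -4.12773442e+01, -2.32154435e+01,  7.26358057e-02,
        4.33532498e-02, -7.17770581e-05]), 'ee_pos': array([201.75173206, 538.03800806, 213.32620972]), 'ee_rot': array([-9.00754335e+01,  1.86610518e-03, -2.05562901e+01]), 'force': array([-0.67305124, -0.34150469,  0.75793103]), 'torque': array([ 0.05348275,  0.00252934, -0.0005987 ]), 'gripper_width': 90.81973038709896} 18.8
```

View pics/scene0.png

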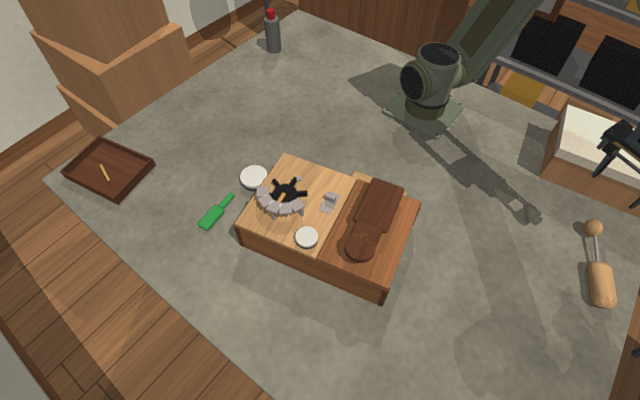

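View pics/side0.png

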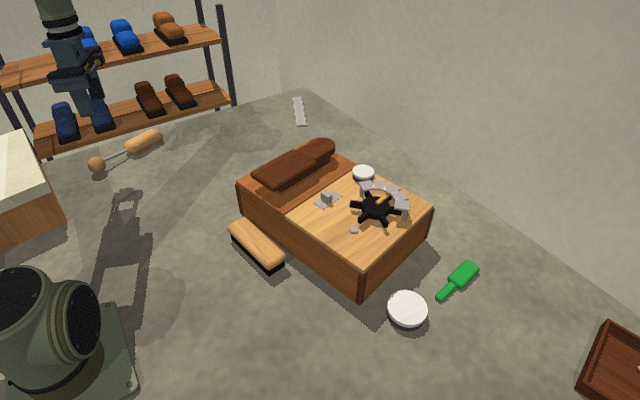

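View pics/wrist0.png

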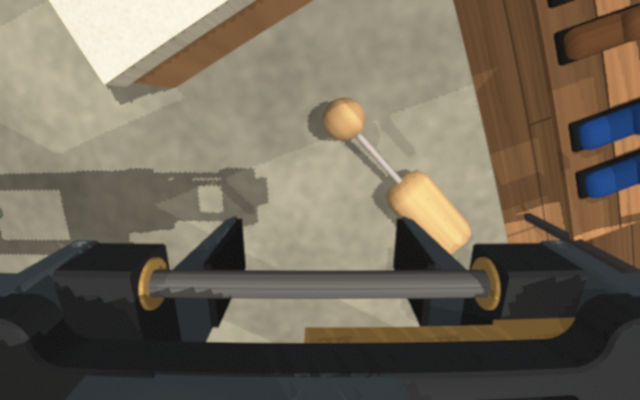

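The scene view shows the box around (325,225), with the wheel at (287,193) under its guard and the latch at (328,203). In the side view the ridge is yellow, near (383,198), and the diamond is at (353,230). Next I'll fit the box pose.

```bash
cat >> h.py <<'E'
def cloud(n):
    f=np.load(f'pics/{n}_last.npz');ci={k:f[k] for k in ['fx','fy','cx','cy','k1','R','t']};d=f['d'];p=f['p']
    v,u=np.mgrid[0:400,0:640];m=d>0
    x=(u-ci['cx'])/ci['fx'];y=(v-ci['cy'])/ci['fy'];xd,yd=x,y
    for _ in range(20):
        s=1+ci['k1']*(x*x+y*y);x,y=xd/s,yd/s
    P=np.stack([x*d,y*d,d],-1)
    W=(P-ci['t'])@ci['R']
    return ci,p,d,W
E
python3 - <<'E'
from h import *
for n in ['scene','side']:
    ci,p,d,W=cloud(n)
    m=(d>0)&(W[...,2]>70)&(W[...,2]<165)&(W[...,0]>300)&(W[...,0]<850)&(abs(W[...,1])<450)
    mm=m.astype(np.uint8); k,l,s,c=cv2.connectedComponentsWithStats(mm); i=1+s[1:,4].argmax(); m=l==i
    # top-surface pixels: low vertical residual to 110
    t=m&(abs(W[...,2]-110)<8)
    P=W[m][:,:2].astype(np.float32); r=cv2.minAreaRect(P); print(n,m.sum(),r, np.median(W[t][:,2]))
    P=W[t][:,:2].astype(np.float32); print(cv2.minAreaRect(P),cv2.boxPoints(cv2.minAreaRect(P)))
for n,b in [('scene',(220,140,440,310)),('side',(220,120,500,340))]:
    p=cv2.imread(f'pics/{n}0.png')[b[1]:b[3],b[0]:b[2]]
    cv2.imwrite(f'pics/{n}0z.png',cv2.resize(p,None,fx=2.8,fy=2.8,interpolation=cv2.INTER_CUBIC)[:600,:800])
E
```

```text
scene 15410 ((579.655517578125, 36.35823059082031), (245.85179138183594, 374.7125549316406), 12.473087310791016) 110.38707958909902
((578.4073486328125, 35.08460998535156), (243.51693725585938, 370.33978271484375), 12.606738090515137) [[ 419.16956   189.21552 ]
 [ 499.99915  -172.1958  ]
 [ 737.64514  -119.046295]
 [ 656.81555   242.36502 ]]
side 15032 ((577.53564453125, 35.455352783203125), (245.2955780029297, 375.45098876953125), 12.575621604919434) 109.56207714465693
((578.3991088867188, 35.07185363769531), (241.84449768066406, 370.0069580078125), 12.696589469909668) [[ 419.77216  188.97429]
 [ 501.09528 -171.98512]
 [ 737.02606 -118.83058]
 [ 655.70294  242.12883]]
```

View pics/side0z.png

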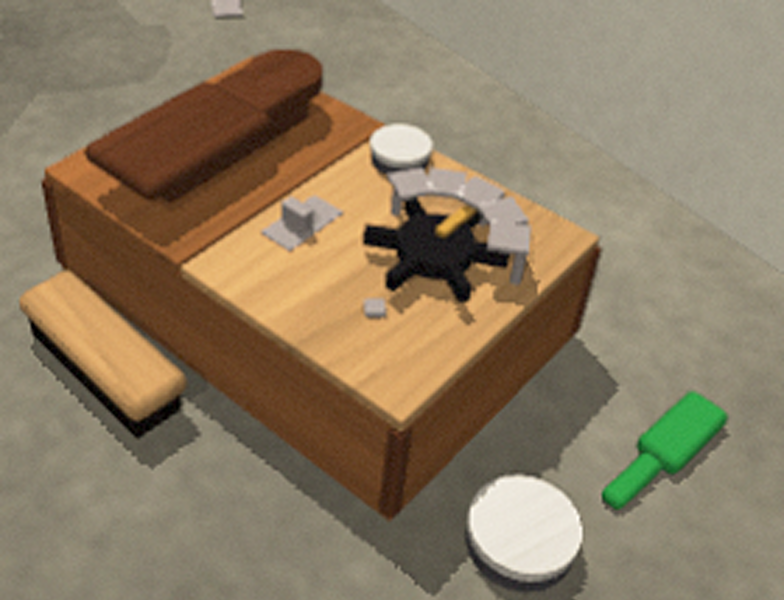

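View pics/scene0z.png

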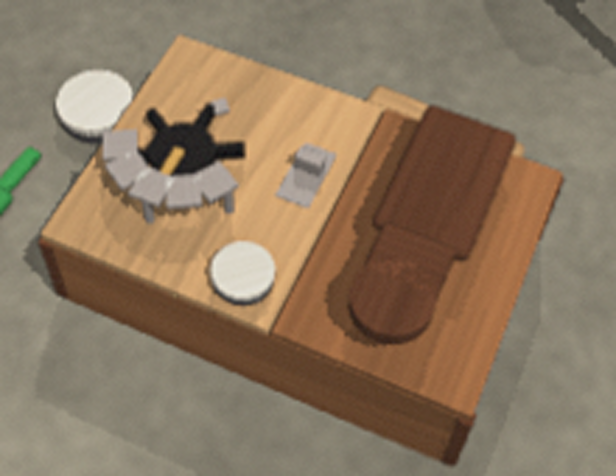

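```bash
cat >> h.py <<'E'
C=np.array([578.4,35.1]);YAW=12.63
def b2w(x,y,z=0):
    a=np.radians(YAW);return np.array([C[0]+x*np.cos(a)-y*np.sin(a),C[1]+x*np.sin(a)+y*np.cos(a),z])
def w2b(X):
    a=np.radians(YAW);d=np.array(X)[...,:2]-C;return np.stack([d[...,0]*np.cos(a)+d[...,1]*np.sin(a),-d[...,0]*np.sin(a)+d[...,1]*np.cos(a)],-1)
def overlay(n,fn,b=None,fx=3):
    ci,p,d,W=cloud(n); 
    h=cv2.cvtColor(p,cv2.COLOR_RGB2HSV)
    B=w2b(W); r=np.hypot(B[...,0]-10,B[...,1]+110)
    y=(r<56)&(abs(W[...,2]-137)<8)&(h[...,0]>15)&(h[...,0]<32)&(h[...,1]>130)&(h[...,2]>90)
    q=B[y]-[10,-110]; 
    if len(q):
        m=q.mean(0); print(n,'ridge px',len(q),'centroid',m,'dir deg',np.degrees(np.arctan2(m[1],m[0])), 'z',W[y][:,2].mean())
    im=p[:,:,::-1].copy(); sh=8
    for X,c in [((10,-110,133),(0,0,255)),((-57,-110,114),(0,255,0)),((-30,-12,122),(255,0,0)),((60,-110,146),(255,255,0))]:
        u,v=w2px(ci,b2w(*X)); im[int(round(v)),int(round(u))]=c
    if b: im=im[b[1]:b[3],b[0]:b[2]]
    cv2.imwrite('pics/'+fn,cv2.resize(im,None,fx=fx,fy=fx,interpolation=cv2.INTER_NEAREST))
E
python3 - <<'E'
from h import *
overlay('scene','s1o.png',(225,145,365,265),5); overlay('side','d1o.png',(280,140,450,260),4.5)
for n in ['wheel','diam']: pass
print('hub',b2w(10,-110),'diam',b2w(-57,-110),'knob',b2w(-30,-12))
E
```

```text
scene ridge px 44 centroid [17.25373333  1.33746918] dir deg 4.432571015434102 z 137.97676231339932
side ridge px 79 centroid [18.11635574  3.09720327] dir deg 9.701591351323607 z 135.8442046145428
hub [612.20998612 -70.05172295   0.        ] diam [546.83122474 -84.70155437   0.        ] knob [551.74977814  16.83074509   0.        ]
```

```bash
cd pics; python3 -c "
import cv2,numpy as np
a=cv2.imread('s1o.png');b=cv2.imread('d1o.png');print(a.shape,b.shape)
cv2.imwrite('o1.png',np.hstack([cv2.resize(a,(395,340)),cv2.resize(b,(400,340))]))"
```

```text
(600, 700, 3) (540, 765, 3)
```

View pics/d1o.png

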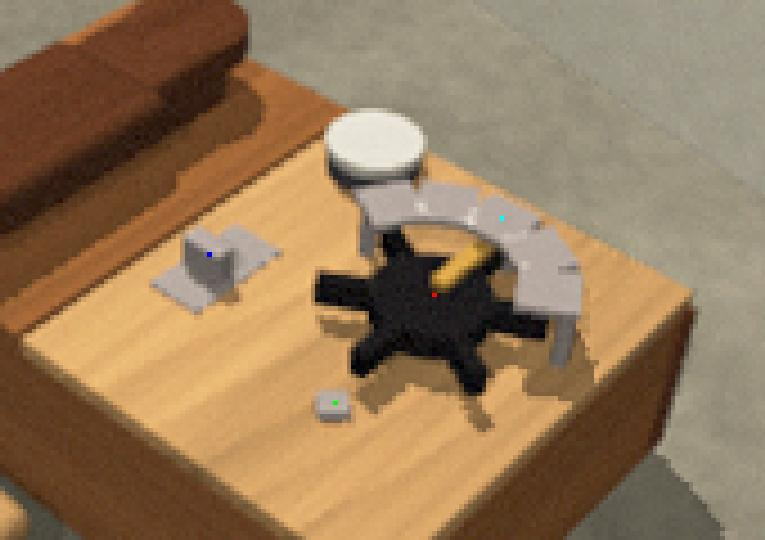

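View pics/s1o.png

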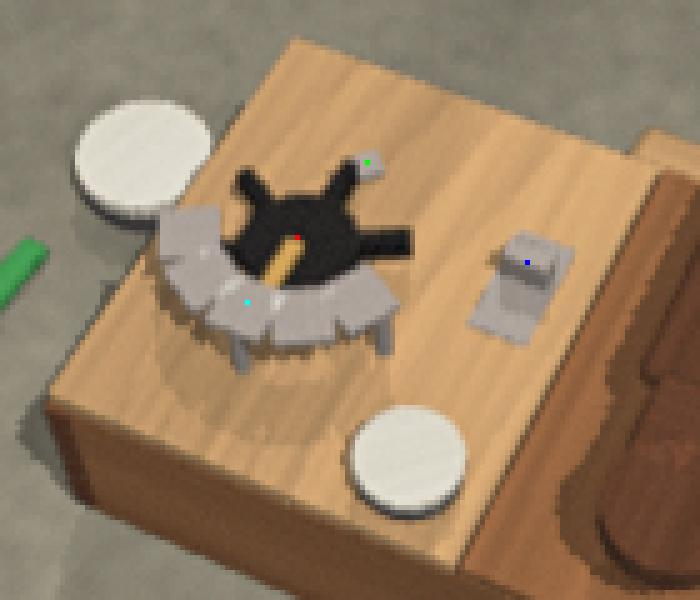

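Both overlays land on the hub, diamond, knob and guard, so the box pose is good: centre (578.4, 35.1), yaw 12.6°. The ridge points at box +x, which means the wheel is at -3.14 and needs three clicks. I'll push the near tooth with the closed fingertips, in box -y.

```bash
cat >> h.py <<'E'
from scipy.spatial.transform import Rotation as Ro
def goto(bx,by,z,yaw=0):
    s=state(); R=Ro.from_euler('xyz',s['ee_rot'],degrees=True)
    T=Ro.from_euler('xyz',[-90,0,YAW+yaw],degrees=True)
    d=R.inv().apply(b2w(bx,by,z)-s['ee_pos'])/10
    print('delta cm',np.round(d,2),'twist',np.round((R.inv()*T).as_rotvec(degrees=True),1),'dist',round(np.linalg.norm(d),1))
def where():
    s=state();b=w2b(s['ee_pos']);print('t',round(s['time_s'],2),'box',np.round(b,1),'z',round(s['ee_pos'][2],1),'rot',np.round(s['ee_rot'],1),'F',np.round(s['force'],1),'w',round(s['gripper_width'],1),'q',np.round(s['qpos'],0))
E
python3 -c "
from h import *
where(); goto(-42,-89,200)"
```

```text
t 0.15 box [-257.6  573.1] z 213.3 rot [-90.1   0.  -20.6] F [-0.7 -0.3  0.8] w 90.8 q [68. 18. 90.  0. 72. -1.]
delta cm [ 54.28   1.39 -43.61] twist [  0.1 -33.2  -0. ] dist 69.6
```

```bash
python3 -m pendant '[{"delta_pos":[3.9,0,-3.1],"twist":[0,-7,0],"grip":0},{"delta_pos":[7.8,0,-6.2],"twist":[0,-14,0],"grip":0},{"delta_pos":[11.7,0,-9.3],"twist":[0,-21,0],"grip":0},{"delta_pos":[15.6,0,-12.4],"twist":[0,-28,0],"grip":0},{"delta_pos":[19.5,0,-15.5],"twist":[0,-33.2,0],"grip":0}]' 20; python3 -c "
from h import *
where(); goto(-42,-89,200)"
```

```text
time_s: 0.65
ee_pos: [330.6, 323.0, 213.9]
ee_rot: [-90.0, -0.0, 12.9]
force: [0.8, 0.8, -0.0]
gripper_width: 53.9
t 0.65 box [-178.9  335.1] z 213.9 rot [-90.   -0.   12.9] F [ 0.8  0.8 -0. ] w 53.9 q [ 43.   8. 103.  -0.  68. -60.]
delta cm [ 13.47   1.39 -42.48] twist [0.  0.3 0. ] dist 44.6
```

```bash
python3 -m pendant '[{"delta_pos":[1.4,0,-4.4],"twist":[0,0,0],"grip":0},{"delta_pos":[2.8,0,-8.8],"twist":[0,0,0],"grip":0},{"delta_pos":[4.2,0,-13.2],"twist":[0,0,0],"grip":0},{"delta_pos":[5.6,0,-17.6],"twist":[0,0,0],"grip":0},{"delta_pos":[7,0,-22],"twist":[0,0,0],"grip":0}]'; python3 -c "
from h import *
where(); goto(-42,-89,200)"
```

```text
time_s: 1.15
ee_pos: [447.0, 123.6, 213.9]
ee_rot: [-90.0, -0.0, 12.6]
force: [0.4, 0.8, -0.2]
gripper_width: 14.5
t 1.15 box [-108.8  115.1] z 213.9 rot [-90.   -0.   12.6] F [ 0.4  0.8 -0.2] w 14.5 q [ 14.   8. 103.   0.  68. -89.]
delta cm [  6.68   1.39 -20.41] twist [-0.  0.  0.] dist 21.5
```

```bash
python3 -m pendant '[{"delta_pos":[1.4,0,-4.2],"twist":[0,0,0],"grip":0},{"delta_pos":[2.8,0,-8.4],"twist":[0,0,0],"grip":0},{"delta_pos":[4.2,0,-12.6],"twist":[0,0,0],"grip":0},{"delta_pos":[5.6,0.7,-16.8],"twist":[0,0,0],"grip":0},{"delta_pos":[6.7,1.4,-20.4],"twist":[0,0,0],"grip":0}]'; python3 -c "
from h import *
grab('wrist','w1.png');grab('scene','s1.png');grab('side','d1.png');
where(); goto(-42,-89,155);goto(-42,-89,121)
overlay('scene','s1o.png',(205,105,365,265),4); overlay('side','d1o.png',(280,100,450,260),4)"
```

```text
time_s: 1.65
ee_pos: [557.5, -61.1, 199.6]
ee_rot: [-90.0, -0.0, 12.6]
force: [0.7, 0.3, -0.1]
gripper_width: 0.2
t 1.8 box [-42.1 -88.6] z 198.7 rot [-89.9   0.1  12.5] F [-0.2  0.2 -0.2] w 0.4 q [  -7.   18.   93.    0.   70. -110.]
delta cm [ 0.02  4.37 -0.04] twist [-0.1 -0.2 -0.1] dist 4.4
delta cm [ 0.03  7.77 -0.05] twist [-0.1 -0.2 -0.1] dist 7.8
scene ridge px 44 centroid [17.30360335  1.10499883] dir deg 3.653916200230642 z 137.73046403710055
side ridge px 80 centroid [18.80631791  3.41560972] dir deg 10.293872929544076 z 135.95184656295754
```

View pics/w1.png

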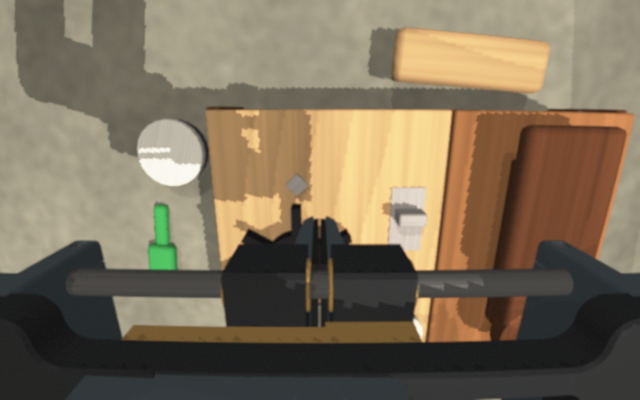

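View pics/d1o.png

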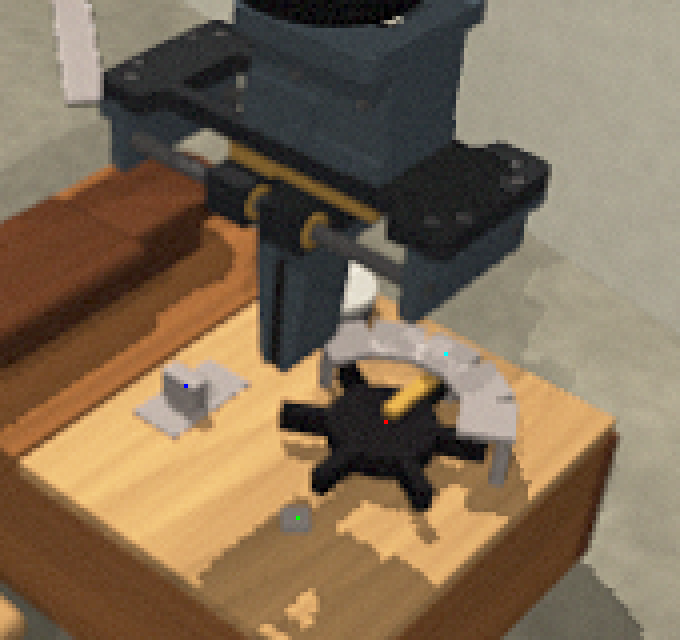

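The wrist and side views show the closed fingers above the deck, just left of the near tooth, with the diamond at about (297,518) in the zoomed side view. They're clear to descend.

```bash
python3 -m pendant '[{"delta_pos":[0,1.8,0],"twist":[0,0,0],"grip":0},{"delta_pos":[0,3.6,0],"twist":[0,0,0],"grip":0},{"delta_pos":[0,5.4,0],"twist":[0,0,0],"grip":0},{"delta_pos":[0,6.8,0],"twist":[0,0,0],"grip":0},{"delta_pos":[0,7.8,0],"twist":[0,0,0],"grip":0}]'; python3 -c "
from h import *
grab('side','d2.png');
where(); goto(-42,-89,121)
overlay('side','d2o.png',(280,100,450,260),4)"
```

```text
time_s: 2.3
ee_pos: [555.5, -57.6, 121.1]
ee_rot: [-89.9, 0.1, 12.7]
force: [-0.0, -0.8, -0.2]
gripper_width: 0.2
t 2.35 box [-43.3 -85.4] z 119.9 rot [-89.9   0.2  12.7] F [-0.4 -0.2 -1.7] w 0.5 q [  -7.   21.  100.    0.   59. -110.]
delta cm [ 0.13 -0.11 -0.36] twist [-0.1  0.1 -0.2] dist 0.4
side ridge px 1 centroid [16.72843008 37.67870912] dir deg 66.05994346457446 z 134.04607078783616
```

View pics/d2o.png

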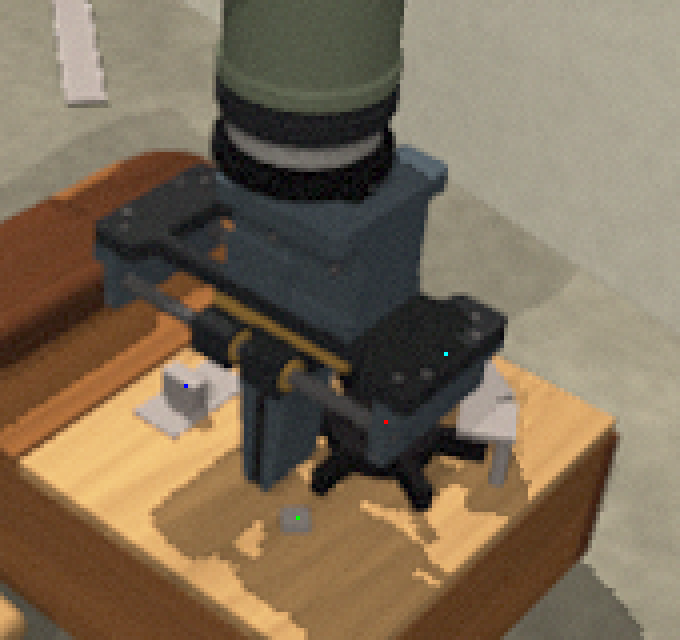

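```bash
python3 -m pendant '[{"delta_pos":[0.1,0,-0.6],"twist":[0,0,0],"grip":0},{"delta_pos":[0.1,0,-1.2],"twist":[0,0,0],"grip":0},{"delta_pos":[0.1,0,-1.7],"twist":[0,0,0],"grip":0},{"delta_pos":[0.1,0,-2.1],"twist":[0,0,0],"grip":0},{"delta_pos":[0.1,0,-2.5],"twist":[0,0,0],"grip":0}]'; python3 -c "
from h import *
where(); goto(-42,-132.5,121)"
```

```text
time_s: 2.85
ee_pos: [563.5, -83.6, 122.5]
ee_rot: [-90.0, -0.1, 12.6]
force: [0.4, 1.6, 0.4]
gripper_width: 0.8
t 2.85 box [ -40.5 -112.6] z 122.5 rot [-90.   -0.1  12.6] F [0.4 1.6 0.4] w 0.8 q [ -10.   22.   98.    0.   60. -112.]
delta cm [-0.15  0.15 -1.99] twist [0.  0.  0.1] dist 2.0
```

```bash
python3 -m pendant '[{"delta_pos":[0,0,-0.4],"twist":[0,0,0],"grip":0},{"delta_pos":[0,0,-0.8],"twist":[0,0,0],"grip":0},{"delta_pos":[0,0,-1.2],"twist":[0,0,0],"grip":0},{"delta_pos":[0,0,-1.7],"twist":[0,0,0],"grip":0},{"delta_pos":[0,0,-2.1],"twist":[0,0,0],"grip":0}]'; python3 -c "
from h import *
grab('side','d3.png');grab('scene','s3.png')
where(); goto(-42,-132.5,121)
overlay('side','d3o.png',(280,100,450,260),4);overlay('scene','s3o.png',(205,105,365,265),4)"
```

```text
time_s: 3.35
ee_pos: [567.6, -104.1, 121.9]
ee_rot: [-90.0, 0.0, 12.6]
force: [0.5, 0.6, 0.2]
gripper_width: 0.8
t 3.45 box [ -40.9 -133.5] z 121.8 rot [-90.    0.   12.6] F [-0.4  0.2  0.1] w 0.7 q [ -12.   23.   97.    0.   60. -114.]
delta cm [-0.11  0.08  0.1 ] twist [-0. -0. -0.] dist 0.2
side ridge px 3 centroid [-18.85767993  10.25526085] dir deg 151.46158663353 z 132.1987695152125
scene ridge px 42 centroid [ 8.665217   14.72830577] dir deg 59.530097766487586 z 137.6407570170891
```

View pics/d3o.png

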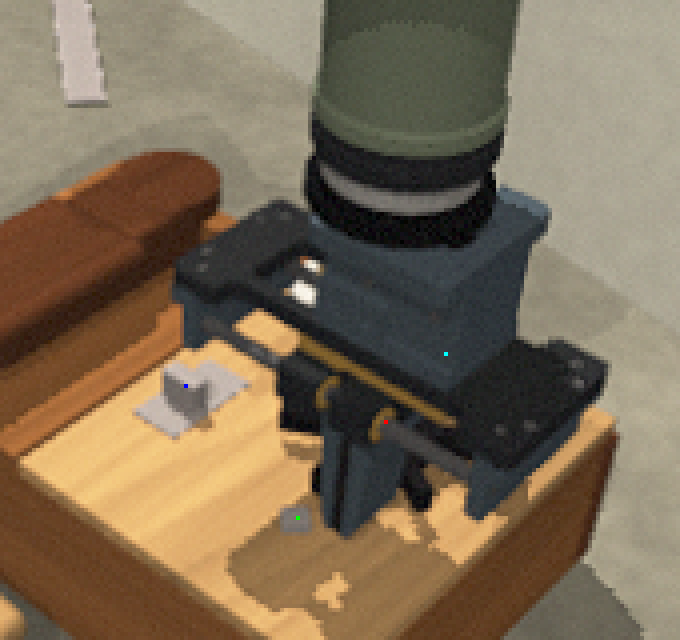

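View pics/s3o.png

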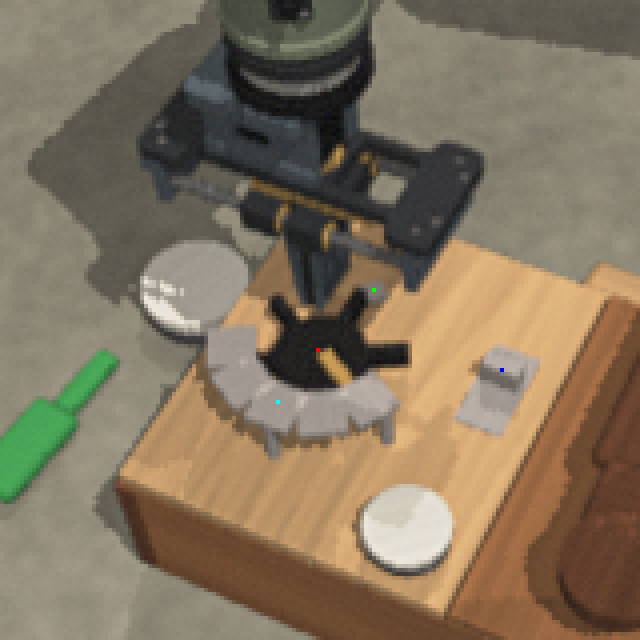

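The scene view shows the ridge at 59.5° in the box frame, one clean click. I'll lift, go back and repeat.

```bash
python3 -m pendant '[{"delta_pos":[0,-1.6,0],"twist":[0,0,0],"grip":0},{"delta_pos":[0,-3,0],"twist":[0,0,0],"grip":0},{"delta_pos":[-0.1,-3,1.6],"twist":[0,0,0],"grip":0},{"delta_pos":[-0.1,-3,3.4],"twist":[0,0,0],"grip":0},{"delta_pos":[-0.1,-3,4.4],"twist":[0,0,0],"grip":0}]'; python3 -c "
from h import *
where(); goto(-42,-89,121)"
```

```text
time_s: 3.95
ee_pos: [555.5, -58.5, 151.1]
ee_rot: [-89.9, 0.1, 12.7]
force: [0.8, -0.4, -0.3]
gripper_width: 0.5
t 3.95 box [-42.8 -86.3] z 151.1 rot [-89.9   0.1  12.7] F [ 0.8 -0.4 -0.3] w 0.5 q [  -7.   20.   97.    0.   63. -110.]
delta cm [ 0.08  3.01 -0.27] twist [-0.1  0.1 -0.1] dist 3.0
```

```bash
python3 -m pendant '[{"delta_pos":[0,0,0],"twist":[0,0,0],"grip":0},{"delta_pos":[0,1,0],"twist":[0,0,0],"grip":0},{"delta_pos":[0,2,0],"twist":[0,0,0],"grip":0},{"delta_pos":[0,3,0],"twist":[0,0,0],"grip":0},{"delta_pos":[0,3,0],"twist":[0,0,0],"grip":0}]'; python3 -c "
from h import *
where(); goto(-42,-110,121)"
```

```text
time_s: 4.45
ee_pos: [555.6, -61.1, 119.6]
ee_rot: [-89.9, 0.2, 12.6]
force: [-0.3, 0.2, -0.1]
gripper_width: 0.5
t 4.45 box [-43.3 -88.9] z 119.6 rot [-89.9   0.2  12.6] F [-0.3  0.2 -0.1] w 0.5 q [  -7.   21.  100.    0.   59. -110.]
delta cm [ 0.13 -0.14 -2.11] twist [-0.1 -0.  -0.2] dist 2.1
```

```bash
python3 -m pendant '[{"delta_pos":[0.1,0,-0.5],"twist":[0,0,0],"grip":0},{"delta_pos":[0.1,-0.1,-0.9],"twist":[0,0,0],"grip":0},{"delta_pos":[0.1,-0.1,-1.3],"twist":[0,0,0],"grip":0},{"delta_pos":[0.1,-0.1,-1.7],"twist":[0,0,0],"grip":0},{"delta_pos":[0.1,-0.1,-2.1],"twist":[0,0,0],"grip":0}]'; python3 -c "
from h import *
where(); goto(-42,-133,121)"
```

```text
time_s: 4.95
ee_pos: [563.0, -81.4, 123.4]
ee_rot: [-90.0, -0.1, 12.6]
force: [-1.2, 1.7, 0.6]
gripper_width: 0.8
t 4.95 box [ -40.5 -110.3] z 123.4 rot [-90.   -0.1  12.6] F [-1.2  1.7  0.6] w 0.8 q [  -9.   22.   98.    0.   60. -112.]
delta cm [-0.15  0.24 -2.27] twist [0.  0.  0.1] dist 2.3
```

```bash
python3 -m pendant '[{"delta_pos":[0,0,-0.4],"twist":[0,0,0],"grip":0},{"delta_pos":[0,0,-0.8],"twist":[0,0,0],"grip":0},{"delta_pos":[0,0.1,-1.3],"twist":[0,0,0],"grip":0},{"delta_pos":[0,0.1,-1.8],"twist":[0,0,0],"grip":0},{"delta_pos":[0,0.1,-2.3],"twist":[0,0,0],"grip":0}]'; python3 -c "
from h import *
grab('side','d4.png');grab('scene','s4.png')
where()
overlay('scene','s4o.png',(205,105,365,265),4)"
```

```text
time_s: 5.45
ee_pos: [567.6, -104.1, 121.8]
ee_rot: [-90.0, 0.0, 12.6]
force: [-0.2, -0.4, 0.8]
gripper_width: 0.7
t 5.55 box [ -40.9 -133.7] z 121.8 rot [-90.   -0.   12.6] F [-0.3  0.1  0.6] w 0.3 q [ -12.   23.   97.   -0.   60. -114.]
scene ridge px 87 centroid [-11.59912788  24.37667039] dir deg 115.44646219465338 z 136.79240672537094
```

View pics/s4o.png

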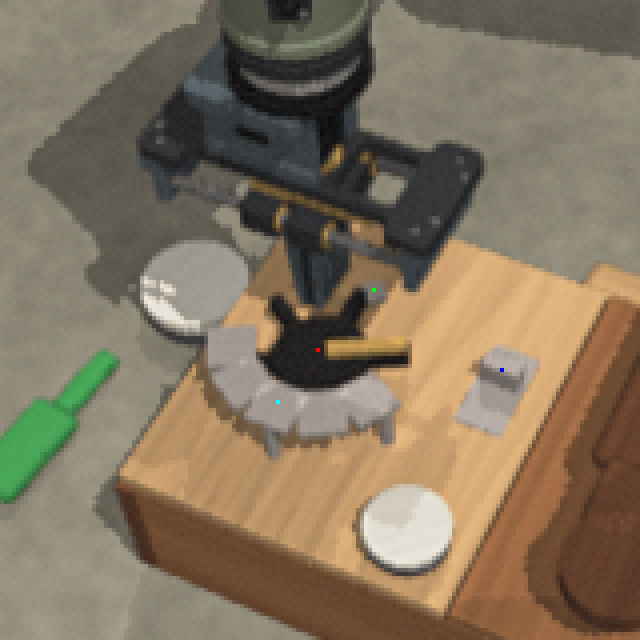

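The ridge is now on the 120° tooth (zoomed scene view, 330–410,350). One click left; I'll make the last push slower.

```bash
python3 -m pendant '[{"delta_pos":[0,-1.6,0],"twist":[0,0,0],"grip":0},{"delta_pos":[0,-3.2,0],"twist":[0,0,0],"grip":0},{"delta_pos":[-0.1,-3.2,1.6],"twist":[0,0,0],"grip":0},{"delta_pos":[-0.1,-3.2,3.4],"twist":[0,0,0],"grip":0},{"delta_pos":[-0.1,-3.2,4.4],"twist":[0,0,0],"grip":0}]'; python3 -c "
from h import *
where(); goto(-42,-89,121)"
```

```text
time_s: 6.05
ee_pos: [555.5, -58.5, 153.0]
ee_rot: [-89.9, 0.1, 12.7]
force: [-0.0, -0.9, -0.8]
gripper_width: 0.5
t 6.05 box [-42.8 -86.4] z 153.0 rot [-89.9   0.1  12.7] F [-0.  -0.9 -0.8] w 0.5 q [  -7.   20.   97.    0.   64. -110.]
delta cm [ 0.09  3.2  -0.27] twist [-0.1  0.1 -0.1] dist 3.2
```

```bash
python3 -m pendant '[{"delta_pos":[0,0,0],"twist":[0,0,0],"grip":0},{"delta_pos":[0,1,0],"twist":[0,0,0],"grip":0},{"delta_pos":[0,2,0],"twist":[0,0,0],"grip":0},{"delta_pos":[0,3.1,0],"twist":[0,0,0],"grip":0},{"delta_pos":[0,3.1,0],"twist":[0,0,0],"grip":0}]'; python3 -c "
from h import *
where(); goto(-42,-110,121)"
```

```text
time_s: 6.55
ee_pos: [555.5, -61.1, 120.4]
ee_rot: [-89.9, 0.3, 12.6]
force: [0.3, -0.1, 0.7]
gripper_width: 0.8
t 6.55 box [-43.4 -88.8] z 120.4 rot [-89.9   0.3  12.6] F [ 0.3 -0.1  0.7] w 0.8 q [  -7.   21.  100.    0.   59. -110.]
delta cm [ 0.14 -0.06 -2.12] twist [-0.1 -0.  -0.3] dist 2.1
```

```bash
python3 -m pendant '[{"delta_pos":[0.1,0,-0.4],"twist":[0,0,0],"grip":0},{"delta_pos":[0.1,0,-0.8],"twist":[0,0,0],"grip":0},{"delta_pos":[0.1,0,-1.2],"twist":[0,0,0],"grip":0},{"delta_pos":[0.1,0,-1.6],"twist":[0,0,0],"grip":0},{"delta_pos":[0.1,0,-2.0],"twist":[0,0,0],"grip":0}]'; python3 -m pendant '[{"delta_pos":[0,0,-0.25],"twist":[0,0,0],"grip":0},{"delta_pos":[0,0,-0.5],"twist":[0,0,0],"grip":0},{"delta_pos":[0,0,-0.75],"twist":[0,0,0],"grip":0},{"delta_pos":[0,0,-1.0],"twist":[0,0,0],"grip":0},{"delta_pos":[0,0,-1.25],"twist":[0,0,0],"grip":0}]';python3 -c "
from h import *
where(); goto(-42,-133,121)"
```

```text
time_s: 7.05
ee_pos: [562.7, -80.3, 123.3]
ee_rot: [-90.0, -0.1, 12.6]
force: [-0.6, 2.8, 0.9]
gripper_width: 0.4
time_s: 7.55
ee_pos: [565.6, -93.4, 123.1]
ee_rot: [-90.1, -0.0, 12.6]
force: [0.9, -1.3, 0.3]
gripper_width: 0.4
t 7.55 box [ -40.6 -122.6] z 123.1 rot [-90.1  -0.   12.6] F [ 0.9 -1.3  0.3] w 0.4 q [ -10.   22.   98.   -0.   60. -113.]
delta cm [-0.14  0.21 -1.04] twist [0.1 0.  0. ] dist 1.1
```

```bash
python3 -m pendant '[{"delta_pos":[0,0,-0.25],"twist":[0,0,0],"grip":0},{"delta_pos":[0,0,-0.5],"twist":[0,0,0],"grip":0},{"delta_pos":[0,0,-0.75],"twist":[0,0,0],"grip":0},{"delta_pos":[0,0,-0.95],"twist":[0,0,0],"grip":0},{"delta_pos":[0,0,-1.1],"twist":[0,0,0],"grip":0}]';python3 -c "
from h import *
grab('scene','s5.png')
where(); goto(-42,-133,121)
overlay('scene','s5o.png',(205,105,365,265),4)"
```

```text
time_s: 8.05
ee_pos: [567.5, -103.2, 122.9]
ee_rot: [-90.0, 0.0, 12.6]
force: [-0.6, 0.2, -0.3]
gripper_width: 0.6
t 8.1 box [ -40.9 -132.7] z 122.9 rot [-90.   -0.   12.6] F [ 0.6 -0.4  0.7] w 0.4 q [ -11.   23.   97.    0.   60. -114.]
delta cm [-0.11  0.19 -0.03] twist [-0.  0.  0.] dist 0.2
scene ridge px 70 centroid [-23.31413793   1.15069908] dir deg 177.17438650497516 z 137.7747306496658
```

View pics/s5o.png

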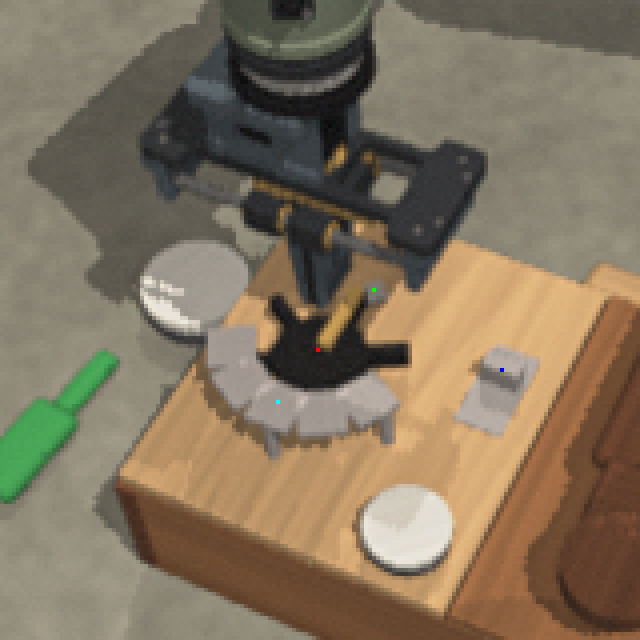

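The ridge now points at the diamond (177° measured, ridge at about (345,315) in the zoomed scene view). I'll lift off and turn 90°, so the gripper body stays narrow on the lid side for the latch push.

```bash
python3 -m pendant '[{"delta_pos":[0,-1.5,0],"twist":[0,0,0],"grip":0},{"delta_pos":[0,-3,0],"twist":[0,0,0],"grip":0},{"delta_pos":[0,-4.5,0],"twist":[0,0,0],"grip":0},{"delta_pos":[-0.5,-6,0.5],"twist":[0,8,0],"grip":0},{"delta_pos":[-1,-7,2],"twist":[0,16,0],"grip":0}]';python3 -c "
from h import *
where(); goto(-66,-22,165,-90)"
```

```text
time_s: 8.6
ee_pos: [553.9, -86.4, 194.0]
ee_rot: [-90.0, -0.1, -3.7]
force: [0.6, 0.1, 0.6]
gripper_width: 0.6
t 8.6 box [ -50.5 -113.2] z 194.0 rot [-90.   -0.1  -3.7] F [0.6 0.1 0.6] w 0.6 q [-10.  18.  93.  -0.  69. -96.]
delta cm [-4.06  2.89  8.31] twist [-0.  73.6  0.1] dist 9.7
```

```bash
python3 -m pendant '[{"delta_pos":[-0.8,0,1.6],"twist":[0,8.4,0],"grip":0},{"delta_pos":[-1.6,0,3.2],"twist":[0,16.8,0],"grip":0},{"delta_pos":[-2.4,0,4.8],"twist":[0,25.2,0],"grip":0},{"delta_pos":[-3.2,0,6.4],"twist":[0,33.6,0],"grip":0},{"delta_pos":[-4.1,0,8.3],"twist":[0,42,0],"grip":0}]';python3 -c "
from h import *
where(); goto(-66,-22,165,-90)"
```

```text
time_s: 9.1
ee_pos: [516.9, 0.0, 193.0]
ee_rot: [-90.0, 0.0, -45.7]
force: [0.2, -0.4, -0.2]
gripper_width: 0.3
t 9.1 box [-67.6 -20.8] z 193.0 rot [-90.    0.  -45.7] F [ 0.2 -0.4 -0.2] w 0.3 q [ -1.  14.  99.   0.  67. -46.]
delta cm [0.19 2.8  0.08] twist [-0.  31.6 -0. ] dist 2.8
```

```bash
python3 -m pendant '[{"delta_pos":[0.05,0.5,0],"twist":[0,8.3,0],"grip":0},{"delta_pos":[0.1,1,0],"twist":[0,16.6,0],"grip":0},{"delta_pos":[0.1,1.5,0],"twist":[0,24.9,0],"grip":0},{"delta_pos":[0.1,2.2,0],"twist":[0,31.6,0],"grip":0},{"delta_pos":[0.1,2.8,0],"twist":[0,31.6,0],"grip":0}]';python3 -c "
from h import *
grab('scene','s6.png');grab('side','d6.png')
where(); goto(-66,-22,118,-90)
overlay('scene','s6o.png',(205,105,365,265),4);overlay('side','d6o.png',(280,100,450,260),4)"
```

```text
time_s: 9.6
ee_pos: [517.9, -1.1, 164.7]
ee_rot: [-90.0, 0.0, -76.9]
force: [0.2, 0.3, -0.5]
gripper_width: 0.3
t 9.7 box [-67.5 -22.1] z 164.1 rot [-90.1   0.  -76.8] F [ 0.4  0.5 -0.5] w 0.2 q [ -1.  15. 101.   0.  63. -15.]
delta cm [-0.    4.61  0.16] twist [ 0.1  0.6 -0. ] dist 4.6
scene ridge px 62 centroid [-22.83610719   1.29685736] dir deg 176.74967682015742 z 137.86224777978063
side ridge px 118 centroid [-24.65294051   3.56672379] dir deg 171.76771557650315 z 135.75201295202098
```

View pics/s6o.png

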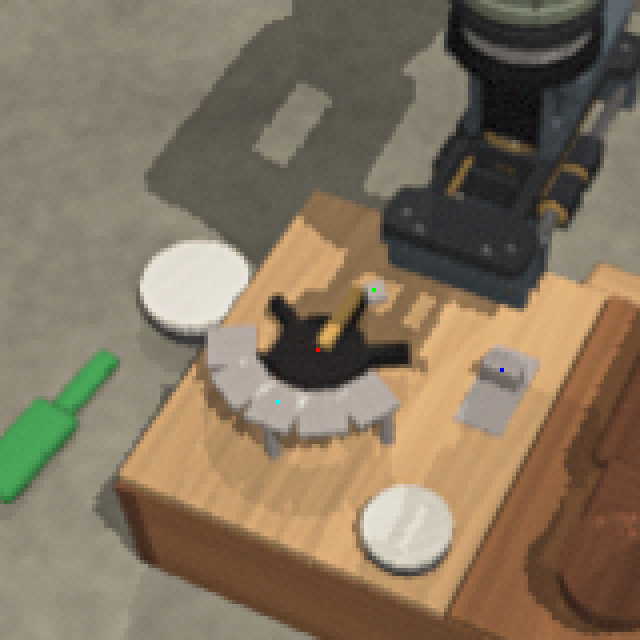

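View pics/d6o.png

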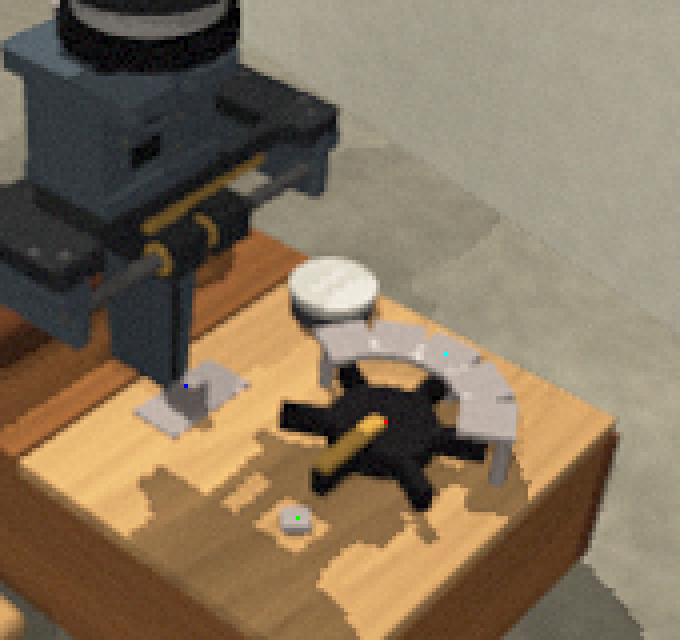

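Both views show the ridge on the diamond, with the fingers short of the knob on the robot side. Lowering.

```bash
python3 -m pendant '[{"delta_pos":[0,1.2,0],"twist":[0,0.6,0],"grip":0},{"delta_pos":[0,2.4,0],"twist":[0,0.6,0],"grip":0},{"delta_pos":[0,3.6,0],"twist":[0,0.6,0],"grip":0},{"delta_pos":[0,4.6,0],"twist":[0,0.6,0],"grip":0},{"delta_pos":[0,4.6,0],"twist":[0,0.6,0],"grip":0}]';python3 -c "
from h import *
grab('side','d7.png')
where(); goto(-50,-22,118,-90)
overlay('side','d7o.png',(280,100,450,260),4)"
```

```text
time_s: 10.2
ee_pos: [516.7, -1.2, 117.0]
ee_rot: [-90.2, 0.1, -77.5]
force: [-0.5, -0.1, -1.0]
gripper_width: 0.3
t 10.25 box [-67.5 -22.1] z 118.0 rot [-90.1   0.  -77.5] F [-0.4  0.4  0. ] w 0.5 q [ -1.  18. 105.   0.  57. -14.]
delta cm [-0.02 -0.01  1.75] twist [ 0.1 -0.2 -0. ] dist 1.7
side ridge px 114 centroid [-25.40402464   3.49794103] dir deg 172.16010480973503 z 135.7789439055897
```

View pics/d7o.png

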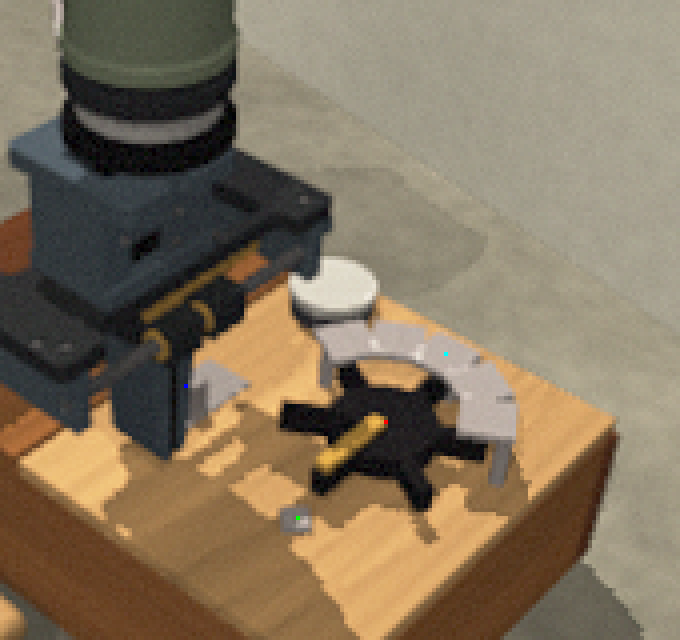

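```bash
python3 -m pendant '[{"delta_pos":[0,0,0.5],"twist":[0,0,0],"grip":0},{"delta_pos":[0,0,1.0],"twist":[0,0,0],"grip":0},{"delta_pos":[0,0,1.5],"twist":[0,0,0],"grip":0},{"delta_pos":[0,0,1.9],"twist":[0,0,0],"grip":0},{"delta_pos":[0,0,2.2],"twist":[0,0,0],"grip":0}]';python3 -c "
from h import *
where()"
```

```text
time_s: 10.75
ee_pos: [539.3, 3.5, 119.1]
ee_rot: [-90.1, -0.0, -77.5]
force: [-3.8, -1.3, 3.3]
gripper_width: 0.4
t 10.75 box [-45.1 -22.3] z 119.1 rot [-90.1  -0.  -77.5] F [-3.8 -1.3  3.3] w 0.4 q [ -1.  20. 102.  -0.  58. -13.]
```

```bash
python3 -m pendant '[{"delta_pos":[0,0,0.3],"twist":[0,0,0],"grip":0},{"delta_pos":[0,0,0.6],"twist":[0,0,0],"grip":0},{"delta_pos":[0,0,0.8],"twist":[0,0,0],"grip":0},{"delta_pos":[0,0,0.9],"twist":[0,0,0],"grip":0},{"delta_pos":[0,0,0.9],"twist":[0,0,0],"grip":0}]';python3 -c "
from h import *
where()
grab('scene','s8.png')
overlay('scene','s8o.png',(205,105,365,265),4)"
```

```text
time_s: 11.25
ee_pos: [548.0, 5.4, 119.0]
ee_rot: [-90.0, 0.0, -77.6]
force: [-3.7, -1.4, 5.1]
gripper_width: 0.8
t 11.25 box [-36.2 -22.3] z 119.0 rot [-90.    0.  -77.6] F [-3.7 -1.4  5.1] w 0.8 q [ -1.  20. 101.  -0.  58. -13.]
scene ridge px 69 centroid [-24.13552618   1.51563261] dir deg 176.40672957033286 z 137.89640358181077
```

View pics/s8.png

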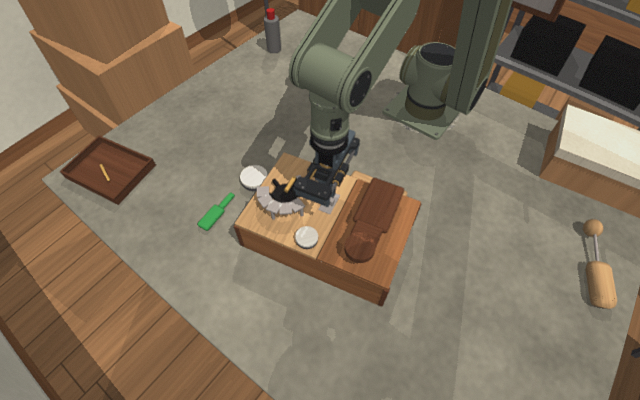

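The lid is still shut and the force is about 4 N, so the latch isn't yet at the 11 mm release. Pushing a few mm more.

```bash
python3 -m pendant '[{"delta_pos":[0,0,0.1],"twist":[0,0,0],"grip":0},{"delta_pos":[0,0,0.2],"twist":[0,0,0],"grip":0},{"delta_pos":[0,0,0.3],"twist":[0,0,0],"grip":0},{"delta_pos":[0,0,0.3],"twist":[0,0,0],"grip":0},{"delta_pos":[0,0,0.3],"twist":[0,0,0],"grip":0}]';python3 -c "
from h import *
where()
grab('scene','s9.png');grab('side','d9.png')
overlay('side','d9o.png',(200,80,400,230),4)"
```

```text
time_s: 11.8
ee_pos: [551.1, 6.1, 119.0]
ee_rot: [-90.0, 0.0, -77.6]
force: [-5.1, -1.4, 4.1]
gripper_width: 0.5
t 11.8 box [-33.  -22.3] z 119.0 rot [-90.    0.  -77.6] F [-5.1 -1.4  4.1] w 0.5 q [ -1.  21. 101.   0.  58. -13.]
side ridge px 110 centroid [-25.66691669   0.86264846] dir deg 178.07505051959592 z 136.2264652333311
```

View pics/s9.png

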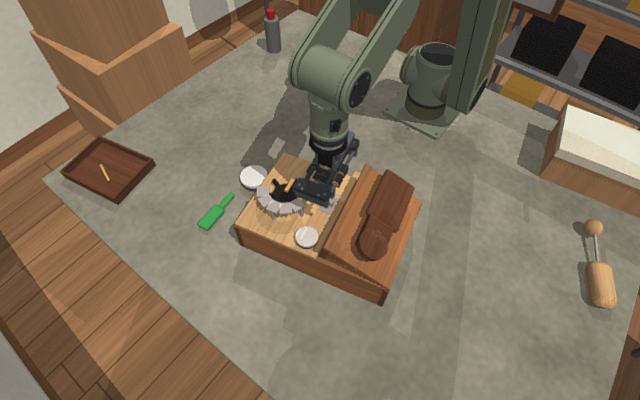

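View pics/d9o.png

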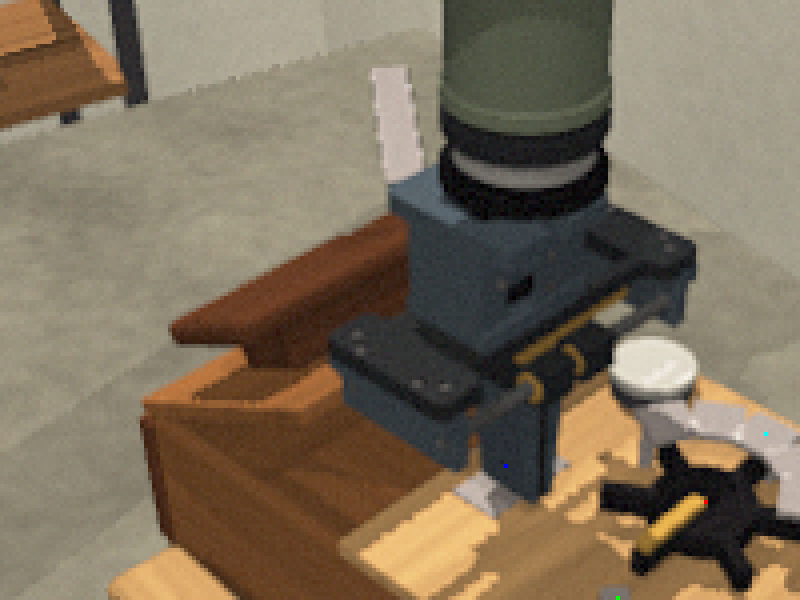

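The lid is rising in both views. I'll hold for half a second, then retract.

```bash
python3 -m pendant '[{"delta_pos":[0,0,0],"twist":[0,0,0],"grip":0},{"delta_pos":[0,0,0],"twist":[0,0,0],"grip":0},{"delta_pos":[0,0,0],"twist":[0,0,0],"grip":0},{"delta_pos":[0,0,0],"twist":[0,0,0],"grip":0},{"delta_pos":[0,0,0],"twist":[0,0,0],"grip":0}]';python3 -c "
from h import *
where()
grab('side','d10.png')
overlay('side','d10o.png',(200,80,400,230),4)"
```

```text
time_s: 12.4
ee_pos: [551.2, 6.1, 119.0]
ee_rot: [-90.0, 0.0, -77.6]
force: [-4.7, -1.4, 5.8]
gripper_width: 0.6
t 12.4 box [-32.9 -22.3] z 119.0 rot [-90.    0.  -77.6] F [-4.7 -1.4  5.8] w 0.6 q [ -1.  21. 101.   0.  58. -13.]
side ridge px 115 centroid [-24.48261401   1.34245329] dir deg 176.86144791196696 z 136.05747045616238
```

View pics/d10o.png

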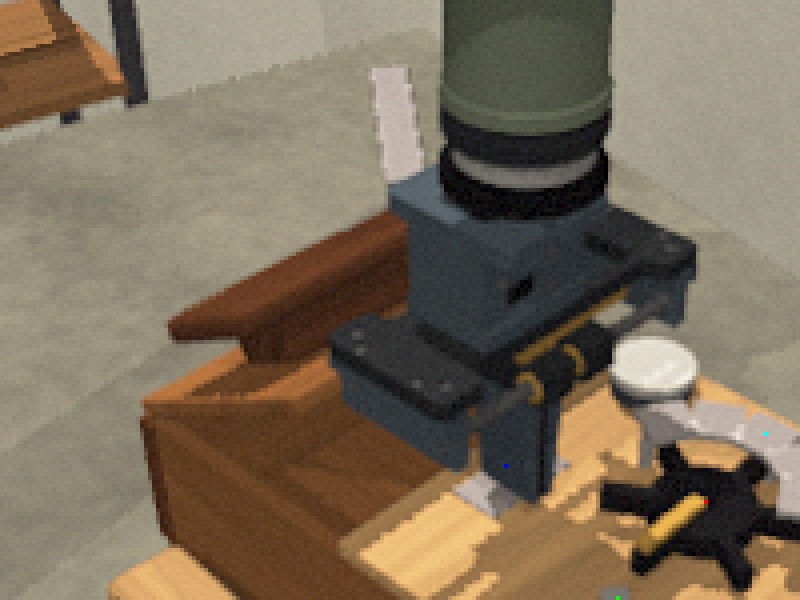

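```bash
python3 -m pendant '[{"delta_pos":[0,0,-0.6],"twist":[0,0,0],"grip":0},{"delta_pos":[0,0,-1.4],"twist":[0,0,0],"grip":0},{"delta_pos":[0,0,-2.4],"twist":[0,0,0],"grip":0},{"delta_pos":[0,0,-3.5],"twist":[0,0,0],"grip":0},{"delta_pos":[0,0,-4.2],"twist":[0,0,0],"grip":0}]'; python3 -m pendant '[{"delta_pos":[0,-1,-0.3],"twist":[0,0,0],"grip":0},{"delta_pos":[0.5,-3,-1],"twist":[0,0,0],"grip":0},{"delta_pos":[1,-6,-3],"twist":[0,0,0],"grip":0},{"delta_pos":[2,-9,-6],"twist":[0,0,0],"grip":0},{"delta_pos":[2,-12,-9],"twist":[0,0,0],"grip":0}]'; python3 -c "
from h import *
where()
grab('side','d11.png');grab('scene','s11.png')
overlay('side','d11o.png',(220,80,420,230),4);overlay('scene','s11o.png',(225,125,425,275),4)
for n in ['scene','side']:
    ci,p,d,W=cloud(n);B=w2b(W)
    m=(d>0)&(abs(B[...,0])<115)&(B[...,1]>25)&(B[...,1]<185)&(W[...,2]>105)&(W[...,2]<260)
    # lid strip on near/far ends away from the foot block
    for lo,hi in [(-115,-85),(95,115)]:
        k=m&(B[...,0]>lo)&(B[...,0]<hi)
        if k.sum()>20:
            c=np.polyfit(B[k][:,1],W[k][:,2],1);print(n,lo,k.sum(),'lid angle',np.arctan(-c[0]),'max z',W[k][:,2].max())
    # knob top
    k=(d>0)&(abs(B[...,1]+12)<9)&(B[...,0]>-50)&(B[...,0]<0)&(abs(W[...,2]-131)<3)
    if k.sum(): print('knob top x mean',B[k].mean(0),k.sum(),B[k].min(0),B[k].max(0))
"
```

```text
time_s: 12.95
ee_pos: [509.2, -3.1, 118.9]
ee_rot: [-90.0, 0.0, -77.6]
force: [0.6, -0.8, 0.1]
gripper_width: 0.5
time_s: 13.45
ee_pos: [426.3, -42.7, 240.7]
ee_rot: [-89.9, -0.0, -77.6]
force: [1.1, 0.7, 0.4]
gripper_width: 0.6
t 13.45 box [-165.4  -42.7] z 240.7 rot [-89.9  -0.  -77.6] F [1.1 0.7 0.4] w 0.6 q [ -7.   4. 104.  -0.  72. -20.]
side ridge px 116 centroid [-25.10107412   1.88241579] dir deg 175.71122066281632 z 135.90093387611077
scene ridge px 72 centroid [-24.3928776    1.28408326] dir deg 176.98663253714415 z 137.60891364128514
scene -115 564 lid angle 0.3256521883624414 max z 205.24559860051494
scene 95 850 lid angle 0.42900534503827614 max z 199.03741082895286
knob top x mean [-28.63923642 -12.30249422] 37 [-34.96554324 -20.99978816] [-22.89197366  -3.45936749]
side -115 162 lid angle 0.6195113461563551 max z 202.20700306547536
side 95 84 lid angle 0.43576384807223156 max z 185.31307923020543
knob top x mean [-30.71605695 -12.71359328] 33 [-36.32619388 -20.7392739 ] [-24.41759677  -4.04134288]
```

View pics/d11o.png

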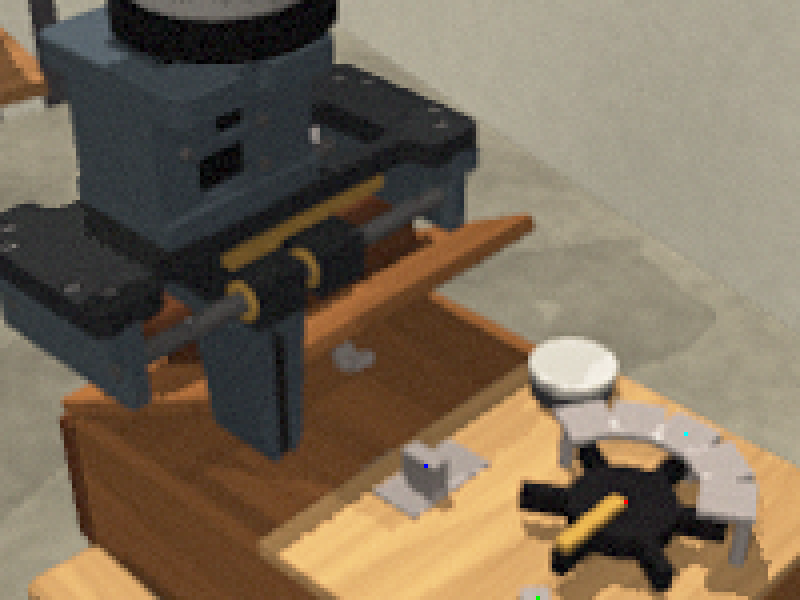

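View pics/s11o.png

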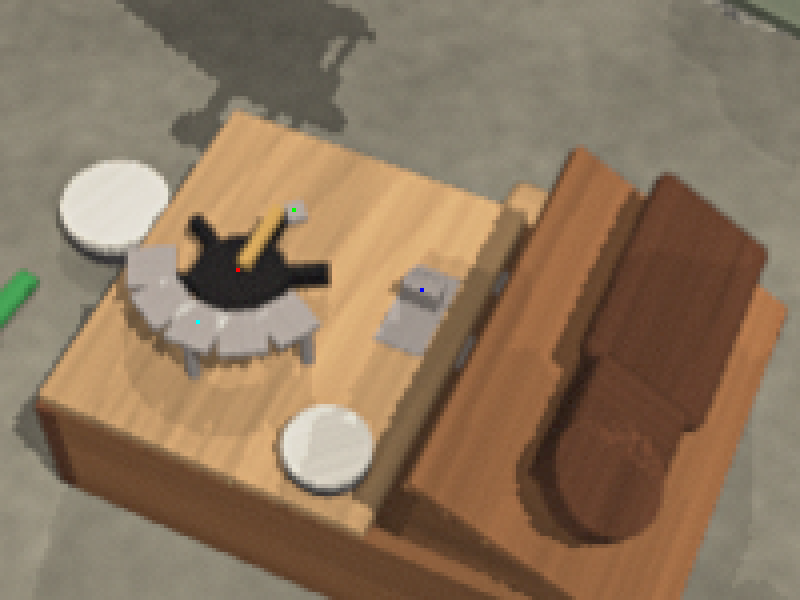

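The lid stands up, the knob is back at rest (top near x = -30) and the ridge is on the diamond. The lid-angle fits disagree because the strips include other surfaces, so I'll measure the edge height directly. I'll also check the other objects for shifts.

```bash
python3 -m pendant '[{"delta_pos":[0,-1,-2],"twist":[0,0,0],"grip":0},{"delta_pos":[0,-2,-3],"twist":[0,0,0],"grip":0},{"delta_pos":[0,-2,-4],"twist":[0,0,0],"grip":0},{"delta_pos":[0,-2,-4],"twist":[0,0,0],"grip":0},{"delta_pos":[0,-2,-4],"twist":[0,0,0],"grip":0}]'; python3 -c "
from h import *
grab('scene','s12.png');grab('side','d12.png')
where()
ci,p,d,W=cloud('scene');B=w2b(W)
m=(d>0)&(abs(B[...,0]-50)<60)&(B[...,1]>30)&(B[...,1]<80)&(W[...,2]>140)&(W[...,2]<215)
h=cv2.cvtColor(p,cv2.COLOR_RGB2HSV)
m&=(h[...,2]>120)
for a in range(35,80,5):
    k=m&(abs(B[...,1]-a)<2.5)
    if k.sum(): print(a,k.sum(),np.round(np.percentile(W[k][:,2],[10,50,90]),1),'expected .5:',round(110+(185-a)*np.tan(.5),1),'.4:',round(110+(185-a)*np.tan(.4),1))
for n in ['scene','side']:
  a=cv2.imread(f'pics/{n}0.png');b=cv2.imread(f'pics/{n}12.png' if 0 else ('pics/s12.png' if n=='scene' else 'pics/d12.png'))
  D=np.abs(a.astype(int)-b).max(2)
  boxes={'scene':{'tinL':(240,165,268,190),'app':(196,192,236,232),'tinS':(294,226,320,250)},'side':{'tinL':(385,288,430,330),'app':(433,258,482,304),'tinS':(350,163,378,183),'brush':(226,216,288,276)}}[n]
  for k,(x0,y0,x1,y1) in boxes.items(): print(n,k,'frac changed',(D[y0:y1,x0:x1]>40).mean().round(3))
"
```

```text
time_s: 14.05
ee_pos: [387.8, -50.4, 258.5]
ee_rot: [-90.0, 0.0, -77.6]
force: [0.2, -0.2, 0.3]
gripper_width: 0.6
t 14.15 box [-204.6  -41.8] z 258.4 rot [-90.    0.  -77.6] F [ 0.3 -0.2  0.1] w 0.9 q [ -9.  -0. 106.   0.  74. -22.]
45 41 [185.7 186.8 188. ] expected .5: 186.5 .4: 169.2
50 135 [183.8 185.4 187.6] expected .5: 183.8 .4: 167.1
55 136 [181.1 182.6 184.4] expected .5: 181.0 .4: 165.0
60 134 [178.1 179.8 181.6] expected .5: 178.3 .4: 162.8
65 130 [175.3 177.3 179. ] expected .5: 175.6 .4: 160.7
70 132 [172.7 174.4 176.3] expected .5: 172.8 .4: 158.6
75 131 [169.8 171.7 173.4] expected .5: 170.1 .4: 156.5
scene tinL frac changed 0.0
scene app frac changed 0.0
scene tinS frac changed 0.08
side tinL frac changed 0.0
side app frac changed 0.0
side tinS frac changed 0.062
side brush frac changed 0.003
```

View pics/d12.png

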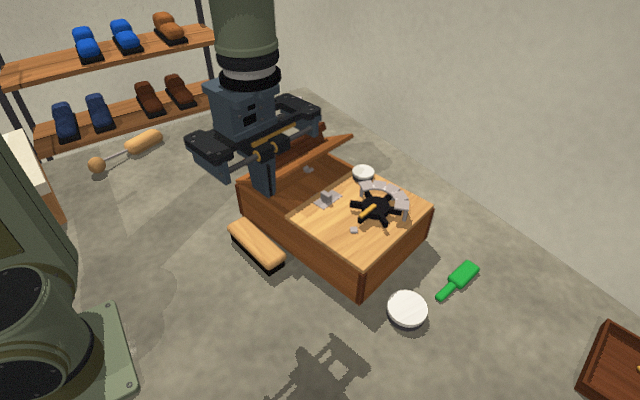

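The lid is at about 0.5 rad, the ridge is on the diamond at (358,222), and the robot is clear. Handing in.

```bash
python3 -c "
from h import *
print(job.job_done())"
```

```text
the job is handed in; nothing more can be done
None
```

The box is unlocked: the wheel is set at the diamond and the lid sprang up by itself. I handed the job in at about 14.2 s of the 61 s allowed; no verdict came back.

I found the ridge three clicks short and flicked the near tooth counter-clockwise three times with the closed fingertips. I looked after each click. Then I pushed the latch knob away from the robot until the lid rose, backed off and moved clear.

What the last checks showed:
- **Wheel:** the ridge points at the diamond. It measured about 176–177°, where 180° is exact. The shortfall matches the camera bias I had already seen at the starting rest.
- **Lid:** it stands at about 0.5 rad, judged by the height of its raised surface. An earlier lid-angle fit gave 0.33 to 0.62 rad because it included other surfaces, so I replaced it with this measurement.
- **Latch:** the knob is back within about 1.5 mm of its rest position, as well as the cameras can tell.
- **Objects:** the large tin, applicator and brush look unchanged from the first pictures. The small tin's surroundings changed by 6–8% of pixels. I put that down to the raised lid and its shadow, as the tin itself looks unmoved, but I did not measure its position.
- **Robot:** it touches nothing, and the force on the tool reads about 0 N.

One reading I did not explain: while pushing the knob there was a 4–6 N upward force on the tool. It was gone after I backed off.

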